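Stopper the specimen bottle and rock it free of its tight holder

ROBOT

A 6-joint arm with a two-finger parallel gripper is mounted at the origin on the work surface. World frame = base frame: x ahead of the robot, y to its left, z up, the work surface at z = 0. Lengths are in m, angles in rad, forces in N, time in s.
With the tool pointing down it reaches from about 0.325 to 0.775 m from the base axis. Payload 5.5 kg.
Tool frame: the origin (TCP) lies midway between the tips of the shut fingers; the grasp point (between the pads) lies 19 mm behind it; z points along the fingers, y is the direction in which the jaws open and shut (so a half turn about z gives the same grasp; the last joint's range is limited). The gripper opens to 85 mm and grips with 20 to 120 N. Pads are 22 mm wide; open, the fingers measure 114 mm over their backs; the gripper's body (76 mm by 85 mm) begins 54 mm behind the grasp point. The pads swing forward as they close: fully open they stand 13 mm farther back than shut.
Start: joints at [-1.21, 0.091, 1.231, -0, 1.82, -0.057], TCP at [0.243, -0.548, 0.231] pointing down, gripper open.
Joint ranges: [-2.87, 2.87], [-0.86, 2.18], [0.17, 2.46], [-1.51, 4.65], [0.06, 2.69], [-2.65, 2.65]. Speed limits (rad/s): [2.57, 2.57, 3.01, 3.14, 3.14, 3.14].

INTERFACE

Orientations are given as a unit quaternion [w, x, y, z].
In Python, from workcell import * gives the robot as it stands. The module is installed in compiled form; this text tells all that it offers.
- The arm moves only by the shell command python3 -m inch 'ROWS' [FORCE]. ROWS is JSON, one flat list of numbers, 5 for each row, row after row: the gripper's target within -1 to 1 (fully open at 1, half-way at 0, shut at -1), then the shift along the tool's x, y, z in m, then the turn about the tool's z in rad. In form: [claw, dx, dy, dz, spin, claw, dx, dy, dz, spin, ...]. A call has 1 to 5 rows; each row is the pose to reach, as a shift and turn from the pose commanded when the call began, along the tool's axes at that moment; what a row does not reach only later rows make up. A row lasts 1/8 s, in which the tool goes at most 62.5 mm and 10.7 degrees, less where a joint would pass 70% of its speed; a pose out of reach is approached as far as the arm can. A call with a gripper value outside its range is refused whole. The fingers move at their own pace and stop on an object; FORCE is the grip in N (left out, the last holds). Time passes only in rows, so rows that repeat a pose let the fingers close. It gives the time, the measured TCP pose, the force and the opening at its end, in the units of the state.
- observe(): the state, without advancing time (a new reading comes with each control period).
- camera(name): name is "side" or "top"; returns the picture (420x560x3 uint8, blue, green, red); there is no depth.
- camera_model(name): a dict with "intrinsics" (3x3 intrinsics, pixels), "k1" (the pictures are not rectified: a ray, as slopes to the right and down, at radius r is drawn at 1 + k1 r^2 times it, then the intrinsics apply), "xyz" and "attitude" of the camera in the world. Camera axes: x right, y up, looking along -z (the intrinsics and any distortion apply to the point x, -y, -z); pixel columns grow to the right and rows downward; lengths in m; the calibration is good to about 2 mm. A picture is of the moment at which its call begins. camera_model takes no time and is no camera call.
- hand_in(): hands the job in, once; it reports no verdict.
The state is a dict: "time_s": time; "qpos": joint angles; "joint_vel": joint speeds; "tau": joint torques, N m; "tcp_pos": TCP position; "orientation": TCP orientation; "force": force on the tool from outside, world axes, zero at the start; "torque": the same for the moment, N m; "grip_width": finger opening in m.
Only numpy, scipy, OpenCV 4.12 (cv2) and the standard library are available. Lean on these libraries where they do the work, as an engineer would, in place of code of your own. Each camera call takes 0.05 s, during which the arm holds its last target.

TASK

Set the green stopper into the neck of the square amber specimen bottle and let go of it, then take the bottle by its sides and work it out of its tight holder: rock it by a few degrees from side to side, towards one blue nose and then the other, several times each way, easing it up a little with every rock. Do not just pull, for then the holder comes up off its board, and do not tip the bottle right over or disturb the tray of beetles, the hand lens and the jar. Finish while still holding the bottle, upright, still and stoppered, just clear of the holder: a finger's width or two above its socket.

Things in the scene. Friction and masses are not known exactly. Their poses are not given: they have to be found in the camera images.
- station: Fixed wooden board 170 (x) x 130 (y) x 12 mm that carries the holder. Origin: centre of its underside, on the work surface; z up; the two blue noses lie on its +y and -y sides. The holder and bottle stand at its centre, square to it.
- socket (a point): Centre of the socket floor of the grey holder block (76 along x, 96 along y, 32 mm high) on the board; axes as the station's; 20 mm above the work surface when the holder is down. The socket is 24 mm deep, so the holder's top face lies 24 mm above this point; it is 48 mm wide along x and 52 mm along y, and the 44 mm bottle stands centred in it.
- nose_l: Blue spring-loaded nose in the socket's +y wall (its twin is in the -y wall): a bar along x, diameter 8 mm. Origin: its centre, 16 mm above the socket floor. Each presses a side face of the bottle with about 22 N and gives 3 mm; together they resist a straight pull with about 26 N until the bottle's underside has risen 16 mm. The bottle can tilt 0.2 rad either way about x.
- holder (a joint): Rise of the holder block off its board on guide pins, m: 0 = down, up to 0.02. Weight and springs hold it down with about 14 N, so a straight pull on the bottle lifts it too. While the bottle tilts about x, pivoting at nose height, one face rises past its nose as the other sinks, and little pull is needed: swings between +0.1 and -0.1 rad with 2 to 3 mm of rise each work.
- bottle: Square amber glass bottle, 0.26 kg: body 44 x 44 mm, 72 mm high, with a round neck (outside diameter 26 mm) from 72 to 86 mm. Origin: centre of its underside, at the socket floor at the start; z up along the bottle, x and y square to its faces and in line with the station's at the start. Above the holder's top 48 mm of body stand free to be gripped.
- mouth (a point): Centre of the bottle's mouth, at the top of the neck, 86 mm above the bottle's underside; axes as the bottle's. The bore is 21 mm wide and 14 mm deep.
- stopper: Green stopper, 30 g, 25 mm high: a tapered plug 12 mm long (diameter 13 mm at the tip, 17.6 mm at the top) under a round head 28 mm in diameter and 13 mm high. Origin: centre of the plug's tip; z up through the head. Fully home, its head rests on the neck's rim, its origin 12 mm below the mouth. At the start it stands upright in its stand, its origin 24 mm above the work surface.
- stand: Fixed stand of the stopper: a foot 56 mm in diameter and 6 mm high with an upright tube 24 mm in outside diameter, its top 36 mm above the work surface; the stopper's head rests on the tube. Origin: centre of the underside.
- unit_tray: Bystander: white card tray of pinned beetles, 78 x 110 x 32 mm. Origin: centre of its underside. Leave it alone.
- loupe: Bystander: black-rimmed hand lens lying flat, rim 48 mm in diameter and 8 mm high, wooden handle along its -x to 88 mm from the centre. Origin: centre of the rim's underside. Leave it alone.
- jar: Bystander: small closed jar with a white cap, 52 mm in diameter, 70 mm high. Origin: centre of its underside. Leave it alone.
Mind the look-alikes: they are no part of the job. There is more than one size of the bottle; the job needs the larger.

How it is judged:
On the way, in this order (a step that is already met when the one before it is completed fails the run):
1. the stopper sits fully home in the bottle's neck, let go, with the bottle in its holder (z of stopper in the frame of mouth between -0.015 and -0.0085 m and horizontal distance between stopper and mouth below 0.006 m and angle between the z axis of stopper and the z axis of bottle, either way round below 0.15 rad and z of bottle in the frame of socket below 0.016 m and horizontal distance between bottle and socket below 0.012 m and contact force between stopper and the fingers below 0.1 N), for 0.2 s.
2. the bottle, still in the holder, is rocked at least 0.04 rad towards the holder's +y nose (in either order: rocking both ways several times covers it) (angle between the z axis of bottle and the z axis of socket, either way round above 0.04 rad and y of mouth in the frame of socket above 0.002 m and z of bottle in the frame of socket below 0.016 m and horizontal distance between bottle and socket below 0.012 m), for 0.03 s.
3. then it is rocked at least 0.04 rad towards the -y nose while still in the holder (angle between the z axis of bottle and the z axis of socket, either way round above 0.04 rad and y of mouth in the frame of socket below -0.002 m and z of bottle in the frame of socket below 0.016 m and horizontal distance between bottle and socket below 0.012 m), for 0.03 s.
At the end, for the whole second after the job is handed in: Bottle held still (under 20 mm/s) in the fingers, upright within 0.15 rad, underside 27 to 75 mm above the socket floor (top face at 24), within 30 mm of its axis, not touching the holder; holder down within 2 mm; stopper home: origin 8.5 to 15 mm below the mouth, within 6 mm and 0.15 rad (z of bottle in the frame of socket between 0.027 and 0.075 m and horizontal distance between bottle and socket below 0.03 m and angle between bottle's own z axis and vertical below 0.15 rad and linear speed of bottle below 0.02 m/s and contact force between bottle and the fingers above 2 N and contact force between bottle and station below 0.1 N and value of joint holder below 0.002 m and z of stopper in the frame of mouth between -0.015 and -0.0085 m and horizontal distance between stopper and mouth below 0.006 m and angle between the z axis of stopper and the z axis of bottle, either way round below 0.15 rad); the arm keeps its last pose, push and grip.
It fails at once if the holder is pulled up more than 6 mm off its board (value of joint holder above 0.006 m).
It fails at once if the bottle is tipped more than 0.4 rad (angle between bottle's own z axis and vertical above 0.4 rad).
It fails at once if the tray of beetles is moved more than 20 mm (distance of unit_tray from where it was at the start of the episode above 0.02 m).
It fails at once if the hand lens is moved more than 20 mm (distance of loupe from where it was at the start of the episode above 0.02 m).
It fails at once if the jar is moved more than 20 mm (distance of jar from where it was at the start of the episode above 0.02 m).
It also fails if it takes over 51 s, if anything falls off the work surface, if the arm or the gripper's body presses on something with over 40 N, if the wrist force passes 120 N, or if a joint passes its speed limit or range.

## Working session

There is one attempt and no reset: what is moved stays moved. The work goes in short steps, Python scripts to look and compute and a shell command to move; the robot and the scene stay as the last step left them, time stands still between calls to the robot, and variables do not carry over. Pictures are saved under pics/ and viewed, and the job is handed in when it is done.

```bash
mkdir -p pics; python3 - <<'E'
from workcell import *
import cv2
print(observe())
for n in ("side","top"):
    cv2.imwrite(f"pics/{n}0.png",camera(n)); print(n,camera_model(n))
E
```

```text
{'time_s': 0.0, 'qpos': array([-1.20967955e+00,  9.18647230e-02,  1.23186804e+00, -2.31757755e-05,
        1.81980105e+00, -5.66846926e-02]), 'joint_vel': array([-0.00134372,  0.0015082 , -0.00025954,  0.00242286,  0.00135849,
        0.00086496]), 'tau': array([ 3.42911866e-03, -4.58723795e+01, -4.18033075e+01,  6.31349258e-05,
        1.15176229e-02,  2.13792896e-05]), 'tcp_pos': array([ 0.24335262, -0.54812962,  0.23015743]), 'orientation': array([-9.57654287e-04,  9.78259606e-01,  2.07381776e-01, -1.58271362e-04]), 'force': array([ 0.83015115,  0.64148988, -0.89043991]), 'torque': array([ 0.01599625, -0.00232179,  0.01202837]), 'grip_width': 0.0853427122646752}
side {'intrinsics': array([[460.72575076,   0.        , 287.79453677],
       [  0.        , 460.72575076, 212.72371527],
       [  0.        ,   0.        ,   1.        ]]), 'k1': -0.04460402022889535, 'xyz': array([0.35884038, 0.63097319, 0.69381079]), 'attitude': array([-0.14469532, -0.07351455,  0.40149033,  0.90136806])}
top {'intrinsics': array([[478.48598167,   0.        , 281.29415417],
       [  0.        , 478.48598167, 217.13683874],
       [  0.        ,   0.        ,   1.        ]]), 'k1': -0.09161778757507959, 'xyz': array([ 0.48835226, -0.01337873,  1.0495414 ]), 'attitude': array([ 0.70853362,  0.03423624, -0.03431276, -0.70401039])}
```

View pics/side0.png

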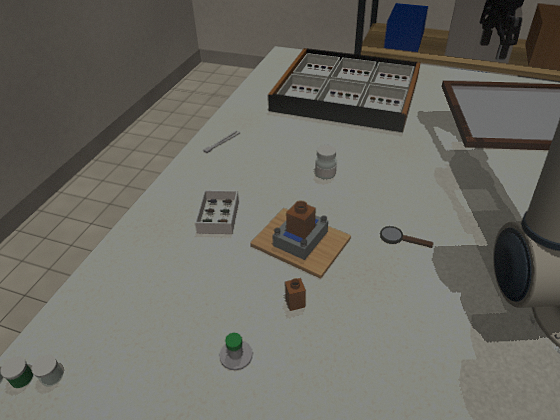

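View pics/top0.png

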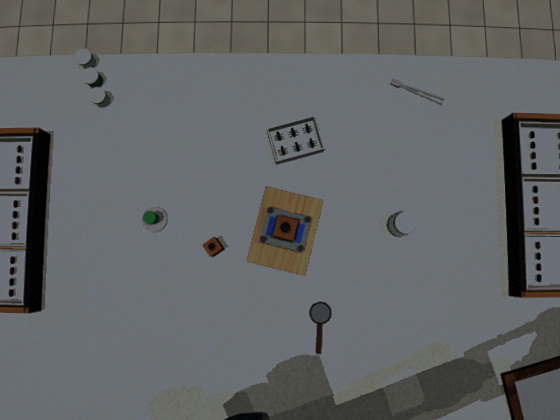

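The stopper is on its stand at top (152,218) / side (234,342). The large bottle in the holder is at top (286,228) / side (300,215). The small look-alike bottle stands free at top (213,245) / side (295,294). Next I take enlarged crops and measure.

```bash
cat > h.py <<'E'
import numpy as np, cv2
from scipy.spatial.transform import Rotation as R
from workcell import *
CM={}
def cm(n):
    if n not in CM: CM[n]=camera_model(n)
    return CM[n]
def rot(q): return R.from_quat([q[1],q[2],q[3],q[0]]).as_matrix()
def ray(n,uv):
    m=cm(n);K=m["intrinsics"];k=m["k1"]
    p=np.array([(uv[0]-K[0,2])/K[0,0],(uv[1]-K[1,2])/K[1,1]]);q=p.copy()
    for _ in range(20): q=p/(1+k*(q@q))
    d=rot(m["attitude"])@np.array([q[0],-q[1],-1]); return np.array(m["xyz"]),d
def onz(n,uv,z):
    o,d=ray(n,uv); return o+d*(z-o[2])/d[2]
def tri(a,b):
    (o1,d1),(o2,d2)=ray("side",a),ray("top",b)
    d1=d1/np.linalg.norm(d1);d2=d2/np.linalg.norm(d2)
    t=np.linalg.lstsq(np.c_[d1,-d2],o2-o1,rcond=None)[0]
    p,q=o1+t[0]*d1,o2+t[1]*d2
    return (p+q)/2,np.linalg.norm(p-q)
def proj(n,P):
    m=cm(n);K=m["intrinsics"];c=rot(m["attitude"]).T@(np.array(P)-m["xyz"])
    s=np.array([c[0],-c[1]])/-c[2]; s=s*(1+m["k1"]*(s@s)); return K[0,0]*s[0]+K[0,2],K[1,1]*s[1]+K[1,2]
def crop(img,x0,y0,w,h,f,name): cv2.imwrite(name,cv2.resize(img[y0:y0+h,x0:x0+w],None,fx=f,fy=f,interpolation=cv2.INTER_CUBIC))
def biggest(m):
    c,_=cv2.findContours(m.astype(np.uint8),cv2.RETR_EXTERNAL,cv2.CHAIN_APPROX_NONE); return max(c,key=cv2.contourArea)
E
python3 - <<'E'
from h import *
s=cv2.imread("pics/side0.png");t=cv2.imread("pics/top0.png")
a=cv2.resize(s[180:375,205:365],None,fx=2.5,fy=2.5,interpolation=cv2.INTER_CUBIC)
b=cv2.resize(t[175:290,130:330],None,fx=1.9,fy=1.9,interpolation=cv2.INTER_CUBIC)
o=np.zeros((500,800,3),np.uint8);o[:a.shape[0],:a.shape[1]]=a;o[:b.shape[0],405:405+b.shape[1]]=b
cv2.imwrite("pics/crop0.png",o)
# green
for n,im in(("side",s),("top",t)):
    hsv=cv2.cvtColor(im,cv2.COLOR_BGR2HSV)
    g=cv2.inRange(hsv,(45,120,50),(80,255,255)); 
    nn,l,st,ce=cv2.connectedComponentsWithStats(g)
    print(n,[(st[i].tolist(),ce[i].round(1).tolist()) for i in range(1,nn) if st[i,4]>20])
    if n=="top":
        # board by wood colour
        w=cv2.inRange(hsv,(8,60,90),(25,200,255)); w[:, :230]=0;w[:,340:]=0;w[:170]=0;w[290:]=0
        r=cv2.minAreaRect(biggest(w>0)); bx=cv2.boxPoints(r); P=np.array([onz("top",p,.012) for p in bx])
        print(r,P.mean(0),[np.linalg.norm(P[i]-P[i-1]).round(4) for i in range(4)],[np.degrees(np.arctan2(*(P[i]-P[i-1])[1::-1])).round(2) for i in range(4)])
        bl=cv2.inRange(hsv,(105,120,60),(125,255,255));nn,l,st,ce=cv2.connectedComponentsWithStats(bl)
        for i in range(1,nn):
            if st[i,4]>20: print("blue",ce[i],onz("top",ce[i],.036))
E
```

```text
side [([226, 333, 16, 18, 213], [233.3, 340.9])]
top [([143, 211, 13, 13, 120], [149.1, 216.9])]
((284.61767578125, 230.52943420410156), (59.66376495361328, 77.36886596679688), 14.03624439239502) [ 0.56068534 -0.02064665  0.012     ] [np.float64(0.1288), np.float64(0.1689), np.float64(0.1307), np.float64(0.1684)] [np.float64(76.39), np.float64(-13.36), np.float64(-103.8), np.float64(166.0)]
blue [270.42241379 225.25862069] [0.56946848 0.00981664 0.036     ]
blue [299.4017094  232.65811966] [ 0.55411078 -0.0518086   0.036     ]
```

View pics/crop0.png

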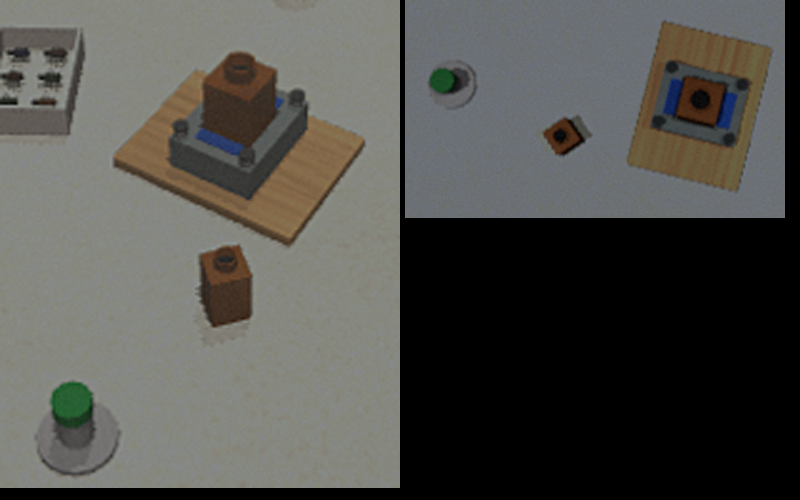

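The crop confirms the large bottle is the one between the blue noses, and the small one standing alone is the look-alike. Board sides measure 129–131 × 168.5 mm (expected 130 × 170). Now the stopper and mouth.

```bash
python3 - <<'E'
from h import *
s=cv2.imread("pics/side0.png");t=cv2.imread("pics/top0.png")
a=cv2.resize(t[195:245,130:180],None,fx=8,fy=8,interpolation=cv2.INTER_CUBIC)
b=cv2.resize(t[203:253,260:310],None,fx=8,fy=8,interpolation=cv2.INTER_CUBIC)
cv2.imwrite("pics/z0.png",np.hstack([a,b]))
a=cv2.resize(s[325:375,210:260],None,fx=8,fy=8,interpolation=cv2.INTER_CUBIC)
b=cv2.resize(s[195:245,275:325],None,fx=8,fy=8,interpolation=cv2.INTER_CUBIC)
cv2.imwrite("pics/z1.png",np.hstack([a,b]))
# foot circle in top
ht=cv2.cvtColor(t,cv2.COLOR_BGR2HSV)
print(t[218,160:175].tolist(), t[205,150:160].tolist())
def board(P,yaw=np.radians(-13.8)): 
    d=P[:2]-[.5612,-.0208]; return d@[np.cos(yaw),np.sin(yaw)],d@[-np.sin(yaw),np.cos(yaw)]
for z in (.036,.049): print(z,onz("side",(233.3,340.9),z),onz("top",(149.1,216.9),z))
print(tri((233.3,340.9),(149.1,216.9)))
print("pred mouth",proj("top",[.5612,-.0208,.106]),proj("side",[.5612,-.0208,.106]))
E
```

```text
[[56, 54, 55], [54, 56, 53], [59, 57, 58], [86, 83, 84], [108, 105, 107], [107, 104, 105], [86, 86, 86], [96, 94, 92], [118, 115, 109], [116, 114, 109], [115, 113, 108], [116, 112, 109], [117, 112, 108], [117, 110, 106], [118, 112, 107]] [[119, 113, 107], [119, 113, 109], [118, 112, 107], [118, 113, 108], [118, 113, 108], [120, 115, 110], [119, 113, 108], [120, 113, 108], [119, 114, 110], [113, 112, 107]]
0.036 [0.58854616 0.26407402 0.036     ] [0.58564531 0.27015398 0.036     ]
0.049 [0.5840066  0.27132488 0.049     ] [0.58439739 0.2665173  0.049     ]
(array([0.58539931, 0.26820239, 0.04357259]), np.float64(0.0010023535395879623))
pred mouth (np.float64(285.0826186938629), np.float64(226.69688069498756)) (np.float64(301.30292250524093), np.float64(203.89796214176195))
```

View pics/z0.png

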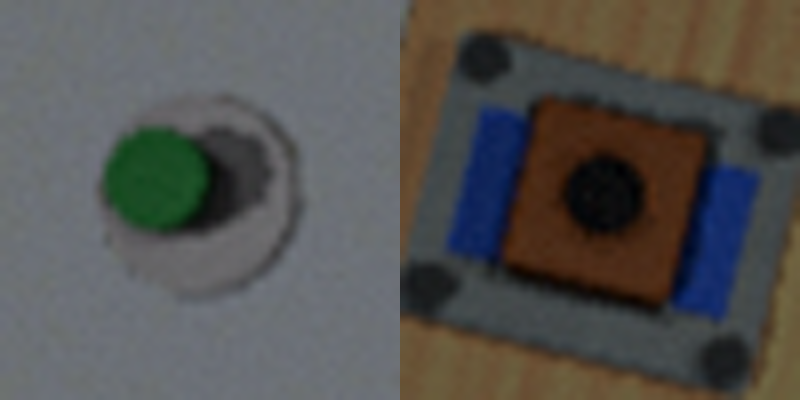

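View pics/z1.png

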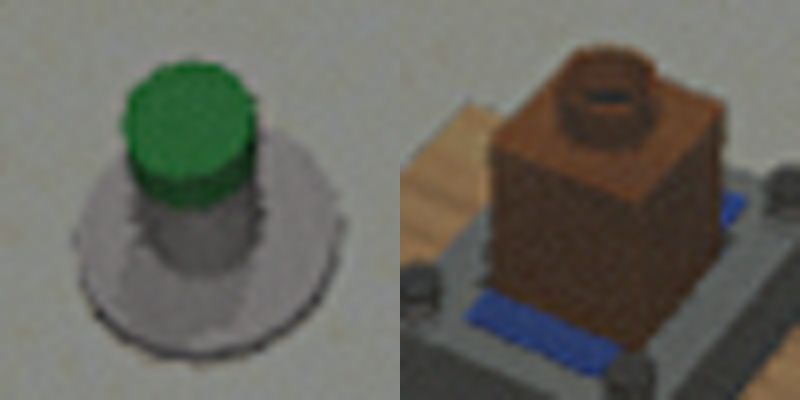

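```bash
python3 - <<'E'
from h import *
print("stop",onz("side",(233.2,339.3),.049),onz("top",(149.0,216.7),.049), tri((233.2,339.3),(149.0,216.7)))
print("foot top",onz("top",(154.6,219.0),.006),"side",onz("side",(235.7,353.5),.006))
print("mouth",onz("side",(300.3,205.3),.106),onz("top",(285.0,226.7),.106),tri((300.3,205.3),(285.0,226.7)))
t=cv2.imread("pics/top0.png");h=cv2.cvtColor(t,cv2.COLOR_BGR2HSV)[203:253,260:310]
m=cv2.inRange(h,(3,130,50),(14,255,255)); r=cv2.minAreaRect(biggest(m>0));bx=cv2.boxPoints(r)+[260,203]
P=np.array([onz("top",p,.092) for p in bx]);print(P.mean(0),[np.linalg.norm(P[i]-P[i-1]).round(4) for i in range(4)],[np.degrees(np.arctan2(*(P[i]-P[i-1])[1::-1])).round(2) for i in range(4)])
s=observe();Rm=rot(s["orientation"]);print(Rm.round(3))
for c in((.5844,.2665,.11),):
    print("shift",Rm.T@(np.array(c)-s["tcp_pos"]))
for n,p in(("tray",(295,140)),("loupe",(320,312)),("jar",(400,224))): print(n,onz("top",p,.02))
E
```

```text
stop [0.58535486 0.26863852 0.049     ] [0.58482114 0.26674611 0.049     ] (array([0.58550728, 0.26745864, 0.04707623]), np.float64(0.0010435752104349261))
foot top [0.58395318 0.26609683 0.006     ] side [0.58540414 0.26849464 0.006     ]
mouth [ 0.56180997 -0.01621936  0.106     ] [ 0.56119277 -0.02063666  0.106     ] (array([ 0.56228409, -0.02047031,  0.10225666]), np.float64(0.0016470507444794906))
[ 0.56088495 -0.02104908  0.092     ] [np.float64(0.0418), np.float64(0.0425), np.float64(0.0419), np.float64(0.0424)] [np.float64(76.32), np.float64(-13.56), np.float64(-103.74), np.float64(166.21)]
[[ 0.914  0.406 -0.001]
 [ 0.406 -0.914  0.002]
 [ 0.    -0.002 -1.   ]]
shift [ 0.64225222 -0.60598174  0.1213668 ]
tray [ 0.75934558 -0.04225755  0.02      ]
loupe [ 0.38604883 -0.09690127  0.02      ]
jar [ 0.5751952  -0.27102348  0.02      ]
```

```bash
python3 -m inch '[1,0.04,-0.038,0,-0.18, 1,0.08,-0.076,0,-0.36, 1,0.12,-0.114,0,-0.54, 1,0.165,-0.155,0,-0.72, 1,0.21,-0.198,0,-0.915]'
cat > go.py <<'E'
import sys
from h import *
s=observe();Rm=rot(s["orientation"]);t=np.array([float(v) for v in sys.argv[1:4]])
print("t",s["time_s"].__round__(2),"tcp",s["tcp_pos"].round(4),"w",round(s["grip_width"],4),"F",s["force"].round(1),"yaw_x",np.degrees(np.arctan2(Rm[1,0],Rm[0,0])).round(2),"tilt",np.degrees(np.arccos(-Rm[2,2])).round(2),"q",s["qpos"].round(2))
print("shift",(Rm.T@(t-s["tcp_pos"])).round(4))
E
python3 go.py .5847 .267 .13
```

```text
time_s: 0.72
tcp_pos: [0.3553, -0.2804, 0.2308]
orientation: [-0.0, 0.787, 0.617, 0.0]
force: [0.4, 0.8, 0.1]
grip_width: 0.0857
t 0.72 tcp [ 0.3553 -0.2804  0.2308] w 0.0857 F [0.4 0.8 0.1] yaw_x 76.25 tilt 0.03 q [-0.74 -0.31  1.6   0.    1.85 -0.5 ]
shift [0.5862 0.0927 0.101 ]
```

```bash
python3 -m inch '[1,0.058,0.009,0,0, 1,0.116,0.018,0,0, 1,0.174,0.027,0,0, 1,0.232,0.036,0,0, 1,0.29,0.045,0,0]' ;python3 -m inch '[1,0.058,0.009,0,0, 1,0.116,0.018,0,0, 1,0.174,0.027,0.01,0, 1,0.232,0.036,0.03,0, 1,0.28,0.045,0.08,0]'
python3 go.py .5847 .267 .09
```

```text
time_s: 1.35
tcp_pos: [0.4695, -0.0099, 0.231]
orientation: [0.0, 0.788, 0.615, -0.0]
force: [-0.5, -0.1, 0.0]
grip_width: 0.0854
time_s: 1.98
tcp_pos: [0.5801, 0.247, 0.1576]
orientation: [0.001, 0.788, 0.616, 0.002]
force: [0.0, 0.2, 0.2]
grip_width: 0.0854
t 1.98 tcp [0.5801 0.247  0.1576] w 0.0854 F [0.  0.2 0.2] yaw_x 76.02 tilt 0.25 q [0.35 0.17 1.28 0.   1.69 0.59]
shift [ 0.0204 -0.0006  0.0677]
```

```bash
python3 -m inch '[1,0.007,0,0.04,0, 1,0.012,-0.001,0.055,0, 1,0.012,-0.001,0.055,0, 1,0.012,-0.001,0.055,0]'
python3 go.py .5847 .267 .027
python3 - <<'E'
from h import *
s=camera("side");t=camera("top")
a=cv2.resize(s[265:385,170:290],None,fx=3.3,fy=3.3,interpolation=cv2.INTER_CUBIC)
b=cv2.resize(t[160:280,90:210],None,fx=3.3,fy=3.3,interpolation=cv2.INTER_CUBIC)
cv2.imwrite("pics/a1.png",np.hstack([a,b]))
E
```

```text
time_s: 2.48
tcp_pos: [0.5817, 0.2557, 0.1043]
orientation: [0.001, 0.789, 0.615, 0.002]
force: [-0.6, 0.0, 1.1]
grip_width: 0.0857
t 2.48 tcp [0.5817 0.2557 0.1043] w 0.0857 F [-0.6  0.   1.1] yaw_x 75.89 tilt 0.22 q [ 0.36  0.19  1.34 -0.    1.6   0.61]
shift [ 0.0115 -0.0001  0.0774]
```

View pics/a1.png

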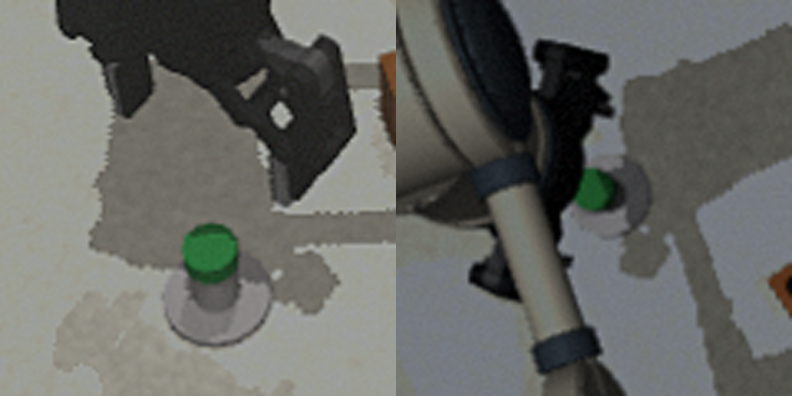

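The stopper is undisturbed between the open jaws, with the gripper above it. Moving the remaining 11 mm along x, then down.

```bash
python3 -m inch '[1,0.0115,0,0,0, 1,0.0115,0,0.03,0, 1,0.0115,0,0.045,0, 1,0.0115,0,0.045,0]'
python3 go.py .5847 .267 .027
```

```text
time_s: 3.08
tcp_pos: [0.5826, 0.267, 0.0548]
orientation: [-0.0, 0.788, 0.615, -0.002]
force: [-1.3, -0.2, 0.7]
grip_width: 0.0855
t 3.08 tcp [0.5826 0.267  0.0548] w 0.0855 F [-1.3 -0.2  0.7] yaw_x 75.94 tilt 0.19 q [0.38 0.24 1.38 0.   1.53 0.62]
shift [0.0006 0.0021 0.0278]
```

```bash
python3 -m inch '[1,0.0005,0.002,0.015,0, 1,0.0005,0.002,0.028,0, 1,0.0005,0.002,0.028,0, 1,0.0005,0.002,0.028,0]'
python3 go.py .5847 .267 .027
```

```text
time_s: 3.58
tcp_pos: [0.5856, 0.2671, 0.0287]
orientation: [0.0, 0.788, 0.615, 0.0]
force: [1.0, 0.2, 0.1]
grip_width: 0.0851
t 3.58 tcp [0.5856 0.2671 0.0287] w 0.0851 F [1.  0.2 0.1] yaw_x 75.93 tilt 0.01 q [0.38 0.26 1.4  0.   1.48 0.62]
shift [-0.0004 -0.0008  0.0017]
```

```bash
python3 -m inch '[0,0,0,0,0, -0.2,0,0,0,0, -0.3,0,0,0,0, -0.4,0,0,0,0, -0.5,0,0,0,0]' 30;python3 go.py .5847 .267 .027
```

```text
time_s: 4.2
tcp_pos: [0.5857, 0.2673, 0.029]
orientation: [0.0, 0.788, 0.615, 0.0]
force: [0.1, 0.2, 2.1]
grip_width: 0.0267
t 4.2 tcp [0.5857 0.2673 0.029 ] w 0.0267 F [0.1 0.2 2.1] yaw_x 75.94 tilt 0.04 q [0.38 0.26 1.4  0.   1.48 0.62]
shift [-0.0005 -0.0009  0.002 ]
```

```bash
python3 -m inch '[-0.6,0,0,-0.01,0, -0.6,0,0,-0.04,0, -0.6,0,0,-0.08,0, -0.6,0,0,-0.12,0, -0.6,0,0,-0.12,0]' 40;python3 go.py .5613 -.0203 .16
python3 - <<'E'
from h import *
s=camera("side")
crop(s,150,180,200,200,3,"pics/a2.png")
E
```

```text
time_s: 4.82
tcp_pos: [0.5874, 0.2679, 0.1544]
orientation: [0.001, 0.788, 0.615, 0.004]
force: [-0.9, 0.1, -0.5]
grip_width: 0.0258
t 4.83 tcp [0.5874 0.2679 0.1544] w 0.0258 F [-0.9  0.1 -0.5] yaw_x 75.93 tilt 0.5 q [0.38 0.2  1.24 0.   1.69 0.62]
shift [-0.2858  0.0448 -0.0067]
```

View pics/a2.png

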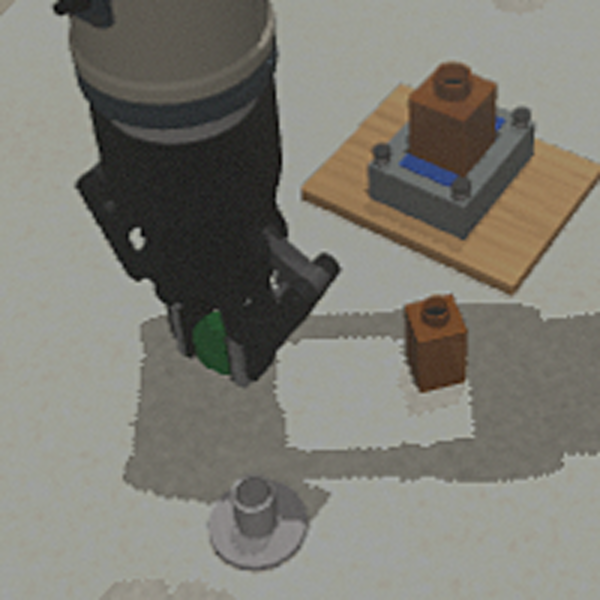

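```bash
python3 - <<'E'
from h import *
s=camera("side");t=camera("top")
a=cv2.resize(s[270:315,200:260],None,fx=9,fy=9,interpolation=cv2.INTER_CUBIC)
cv2.imwrite("pics/a3.png",a); cv2.imwrite("pics/a3t.png",t)
E
```

```text
(no output)
```

View pics/a3.png

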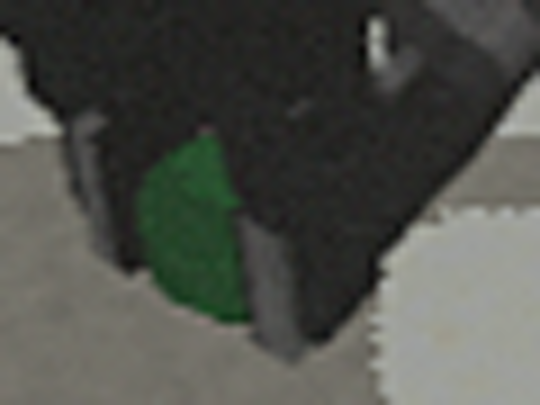

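View pics/a3t.png

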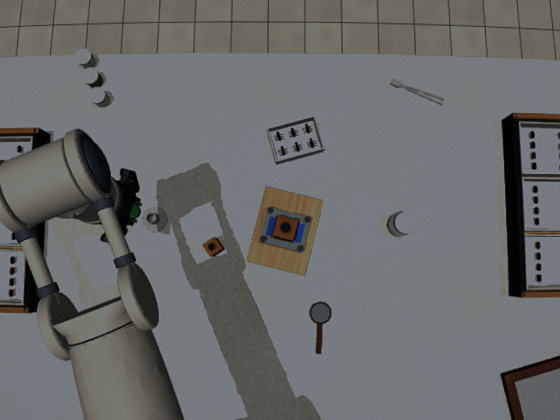

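```bash
python3 - <<'E'
from h import *
for dx,z in((0,.1745),(0,.1615)):
    c=np.array([.587,.2675,z])
    pts=np.array([proj("side",c+.014*np.array([np.cos(a),np.sin(a),0])) for a in np.linspace(0,6.28,16)])
    print(z,((pts-[200,270])*9).round(0).min(0),((pts-[200,270])*9).max(0).round(0))
s=cv2.imread("pics/a3.png")
s=np.clip(s.astype(float)*2.2,0,255).astype(np.uint8)
for z,col in((.1745,(0,0,255)),(.1615,(255,0,0))):
    c=np.array([.587,.2675,z])
    pts=np.array([proj("side",c+.014*np.array([np.cos(a),np.sin(a),0])) for a in np.linspace(0,6.28,40)])
    cv2.polylines(s,[((pts-[200,270]+.5)*9).astype(int)],True,col,1)
cv2.imwrite("pics/a4.png",s)
E
```

```text
0.1745 [128. 106.] [302. 244.]
0.1615 [138. 157.] [310. 294.]
```

View pics/a4.png

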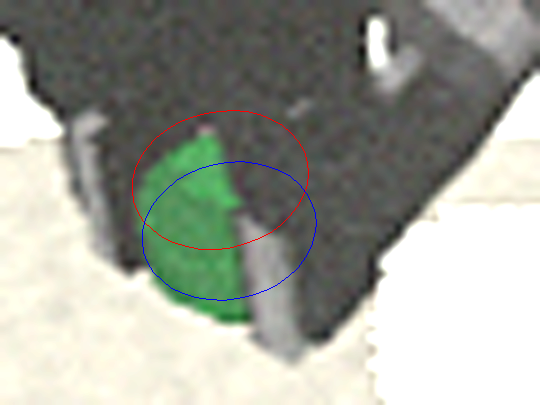

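```bash
python3 - <<'E'
from h import *
acc=0
for i in range(4): acc=acc+camera("side").astype(float)
s=acc/4
g=s[275:312,208:232]
g=np.clip(g*3.2-30,0,255).astype(np.uint8)
cv2.imwrite("pics/a5.png",cv2.resize(g,None,fx=16,fy=16,interpolation=cv2.INTER_CUBIC))
print(s[282:308,214:228,1].round(0).astype(int))
E
```

```text
[[ 38  36  34  36  36  35  34  36  38  37  35  38  39  38]
 [ 35  36  34  36  39  34  38  40  36  38  38  36  40  36]
 [ 37  36  35  33  36  34  34  36  36  37  38  38  36  36]
 [ 36  34  35  36  36  36  37  35  37  36  34  36  38  37]
 [ 32  35  37  35  35  36  32  33  31  34  36  34  39  37]
 [ 36  36  36  36  36  34  33  33  48  73  83  56  34  39]
 [ 36  40  36  36  33  35  43  74  83  82  83  62  36  36]
 [ 37  36  37  32  35  50  64  76  80  80  79  68  42  34]
 [ 36  36  36  35  47  61  74  80  78  78  80  74  48  33]
 [ 36  36  32  43  62  69  66  74  80  79  80  82  60  32]
 [ 37  34  34  59  69  68  66  64  72  80  80  82  68  44]
 [ 35  36  42  62  69  66  64  69  75  78  78  83  70  44]
 [ 34  34  54  67  66  68  67  66  66  65  67  70  78  59]
 [ 32  32  47  62  69  68  66  66  67  66  67  68  60  45]
 [ 34  33  44  61  69  66  65  66  66  67  67  68  61  52]
 [ 34  34  40  61  69  68  68  67  68  66  67  68  68  54]
 [ 40  33  35  57  68  67  68  68  66  66  67  68  68  50]
 [ 42  34  33  51  66  67  68  68  67  66  68  68  68  53]
 [ 48  30  30  43  59  65  69  68  68  65  67  66  69  56]
 [ 71  26  30  54  64  63  65  66  71  72  72  74  74  59]
 [110  84  73  88  74  59  66  65  67  68  67  69  68  62]
 [110 114 118 120 103  74  61  64  68  68  69  68  69  69]
 [110 110 112 113 118 104  72  64  65  66  70  69  69  70]
 [115 111 111 111 113 117 101  70  62  63  66  67  66  69]
 [115 110 109 111 110 111 117 114 108  95  78  69  65  66]
 [114 110 109 112 112 112 114 117 119 121 112  87  68  65]]
```

View pics/a5.png

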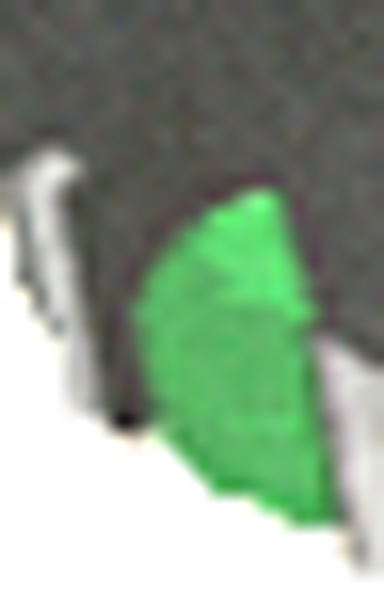

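The pixels fit an upright stopper: the top-face edge is near row 301, and the side view's usual bias of about 2 px explains the rest. Carrying it to the mouth.

```bash
python3 -m inch '[-0.6,-0.03,0.005,0,0, -0.6,-0.08,0.013,0,0, -0.6,-0.13,0.02,0,0, -0.6,-0.18,0.028,0,0, -0.6,-0.23,0.036,0,0]' ; python3 -m inch '[-0.6,-0.03,0.005,0,0, -0.6,-0.045,0.007,0,0, -0.6,-0.053,0.009,0,0, -0.6,-0.053,0.009,0,0, -0.6,-0.053,0.009,0,0]';python3 go.py .5617 -.020 .125
```

```text
time_s: 5.8
tcp_pos: [0.5639, 0.0338, 0.1478]
orientation: [-0.0, 0.788, 0.615, -0.0]
force: [0.3, -0.3, -0.5]
grip_width: 0.0263
time_s: 6.42
tcp_pos: [0.5605, -0.0173, 0.1485]
orientation: [-0.0, 0.788, 0.616, 0.0]
force: [-0.4, -0.8, 0.4]
grip_width: 0.0261
t 6.42 tcp [ 0.5605 -0.0173  0.1485] w 0.0261 F [-0.4 -0.8  0.4] yaw_x 76.0 tilt 0.02 q [-0.09 -0.01  1.49  0.    1.67  0.15]
shift [-0.0024  0.0018  0.0235]
```

```bash
python3 -m inch '[-0.6,-0.0025,0.0015,0.012,0, -0.6,-0.0025,0.0015,0.027,0, -0.6,-0.0025,0.0015,0.027,0, -0.6,-0.0025,0.0015,0.027,0]' ;python3 go.py .5617 -.020 .099
python3 - <<'E'
from h import *
s=camera("side");t=camera("top")
a=cv2.resize(s[160:240,260:340],None,fx=6,fy=6,interpolation=cv2.INTER_CUBIC)
b=cv2.resize(t[190:270,245:325],None,fx=4,fy=4,interpolation=cv2.INTER_CUBIC)
o=np.zeros((480,800,3),np.uint8);o[:,:480]=a;o[:320,480:]=b
cv2.imwrite("pics/b1.png",np.clip(o*1.8,0,255))
E
```

```text
time_s: 6.92
tcp_pos: [0.5611, -0.021, 0.1213]
orientation: [-0.0, 0.788, 0.615, -0.0]
force: [0.1, 0.1, -0.7]
grip_width: 0.0264
t 6.92 tcp [ 0.5611 -0.021   0.1213] w 0.0264 F [ 0.1  0.1 -0.7] yaw_x 75.94 tilt 0.03 q [-0.1  -0.01  1.52  0.    1.62  0.15]
shift [0.0011 0.0003 0.0223][ WARN:0@3.508] global loadsave.cpp:1063 imwrite_ Unsupported depth image for selected encoder is fallbacked to CV_8U.
```

View pics/b1.png

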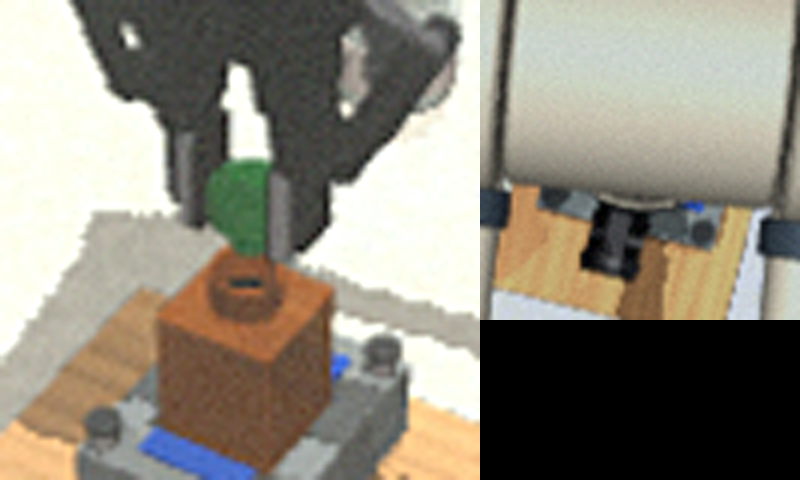

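```bash
python3 - <<'E'
from h import *
s=cv2.imread("pics/b1.png")[:, :480].copy()
cv2.imwrite("pics/b2raw.png",s)
big=cv2.resize(s[120:480],None,fx=1.6,fy=1.6,interpolation=cv2.INTER_CUBIC)
def circ(c,r,col):
    pts=np.array([proj("side",np.array(c)+r*np.array([np.cos(a),np.sin(a),0])) for a in np.linspace(0,6.28,40)])
    q=(pts-[260,160]+.5)*6; q[:,1]-=120
    cv2.polylines(big,[(q*1.6).astype(int)],True,col,1)
b=(.5612,-.0206)
circ((*b,.106),.013,(0,0,255));circ((*b,.092),.013,(0,0,255))
t=(.5611,-.021)
circ((*t,.1413),.014,(255,0,0));circ((*t,.1283),.014,(255,0,0));circ((*t,.1163),.0065,(255,0,0))
y=np.radians(-13.8);c,s_=np.cos(y),np.sin(y)
for z in(.092,.044):
    P=[proj("side",(b[0]+c*u-s_*v,b[1]+s_*u+c*v,z)) for u,v in((.022,.022),(-.022,.022),(-.022,-.022),(.022,-.022))]
    q=(np.array(P)-[260,160]+.5)*6;q[:,1]-=120
    cv2.polylines(big,[(q*1.6).astype(int)],True,(0,255,255),1)
cv2.imwrite("pics/b2.png",big)
E
```

```text
(no output)
```

View pics/b2.png

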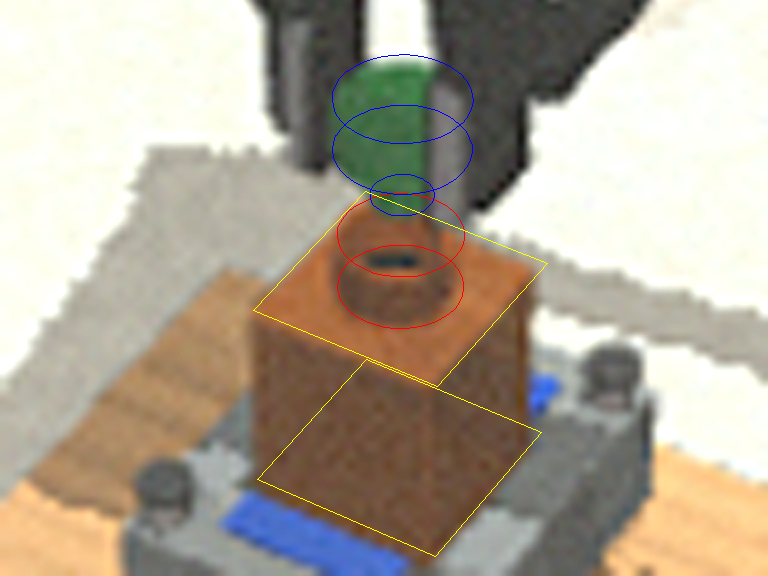

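```bash
python3 -m inch '[-0.6,0.001,0.001,0.005,0, -0.6,0.001,0.001,0.010,0, -0.6,0.001,0.001,0.014,0, -0.6,0.001,0.001,0.014,0]' ;python3 go.py .562 -.0203 .099
```

```text
time_s: 7.52
tcp_pos: [0.5621, -0.0203, 0.1069]
orientation: [-0.0, 0.788, 0.615, -0.0]
force: [-0.5, 0.1, -0.5]
grip_width: 0.0267
t 7.53 tcp [ 0.5621 -0.0203  0.1069] w 0.0267 F [-0.5  0.1 -0.5] yaw_x 75.93 tilt 0.06 q [-0.1   0.    1.54 -0.    1.6   0.15]
shift [ 0.     -0.0001  0.0079]
```

```bash
python3 -m inch '[-0.6,0,0,0.003,0, -0.6,0,0,0.0055,0, -0.6,0,0,0.0055,0]' ;python3 go.py .562 -.0203 .099
python3 - <<'E'
from h import *
s=camera("side")
crop(s,260,160,80,80,7,"pics/b3.png")
E
```

```text
time_s: 7.9
tcp_pos: [0.5623, -0.0203, 0.1018]
orientation: [-0.0, 0.788, 0.615, -0.0]
force: [0.0, -0.1, -1.8]
grip_width: 0.026
t 7.9 tcp [ 0.5623 -0.0203  0.1018] w 0.026 F [ 0.  -0.1 -1.8] yaw_x 75.93 tilt 0.03 q [-0.1   0.    1.55  0.    1.59  0.15]
shift [-0.     -0.0003  0.0028]
```

View pics/b3.png

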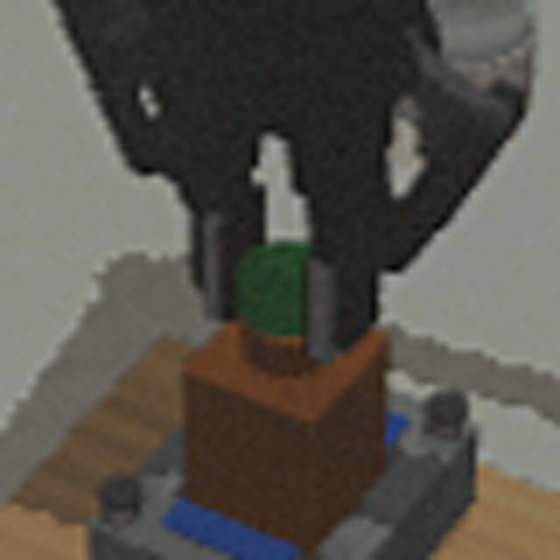

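The plug is in the neck with little force. Pressing the last ~2.5 mm, then opening.

```bash
python3 -m inch '[-0.6,0,0,0.002,0, -0.6,0,0,0.003,0, -0.6,0,0,0.003,0]' ;python3 go.py .562 -.0203 .099
```

```text
time_s: 8.32
tcp_pos: [0.5625, -0.0204, 0.0991]
orientation: [0.0, 0.788, 0.615, 0.0]
force: [-0.2, -0.7, -0.8]
grip_width: 0.0261
t 8.32 tcp [ 0.5625 -0.0204  0.0991] w 0.0261 F [-0.2 -0.7 -0.8] yaw_x 75.93 tilt 0.0 q [-0.1   0.01  1.55 -0.    1.58  0.15]
shift [-0.     -0.0005  0.0001]
```

```bash
python3 -m inch '[-0.2,0,0,0.003,0, 0.1,0,0,0.003,0, 0.5,0,0,0.003,0, 1,0,0,0,0, 1,0,0,-0.01,0]' ;python3 go.py .562 -.0203 .15
```

```text
time_s: 8.95
tcp_pos: [0.5621, -0.0203, 0.109]
orientation: [-0.0, 0.788, 0.615, -0.0]
force: [0.7, 1.0, 0.3]
grip_width: 0.0854
t 8.95 tcp [ 0.5621 -0.0203  0.109 ] w 0.0854 F [0.7 1.  0.3] yaw_x 75.93 tilt 0.06 q [-0.1   0.    1.54  0.    1.6   0.15]
shift [-0.     -0.0002 -0.041 ]
```

```bash
python3 -m inch '[1,0,0,-0.02,0, 1,0,0,-0.04,0, 1,0,0,-0.04,0]'; python3 - <<'E'
from h import *
s=camera("side")
crop(s,260,160,80,80,7,"pics/b4.png")
E
```

```text
time_s: 9.32
tcp_pos: [0.5639, -0.0205, 0.1527]
orientation: [0.002, 0.788, 0.615, 0.002]
force: [-0.8, -0.2, 0.5]
grip_width: 0.0854
```

View pics/b4.png

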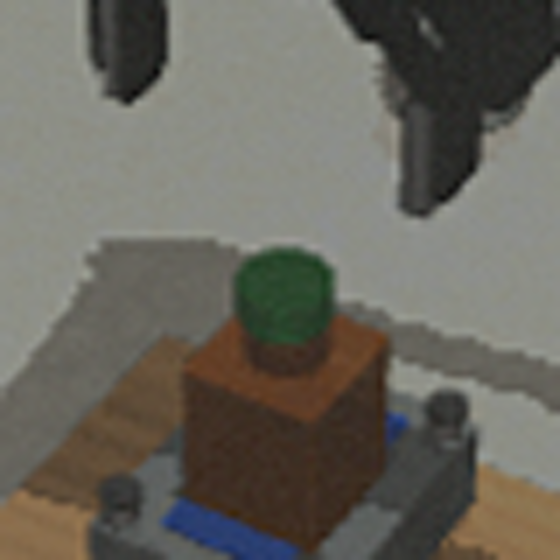

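The stopper is seated upright on the rim, green head at about (300,202) in the full side picture. Now lowering the open jaws either side of the bottle, jaw axis along its x.

```bash
python3 -m inch '[1,0,0,0,0, 1,0,0,0.03,0, 1,0,0,0.06,0, 1,0,0,0.075,0, 1,0,0,0.075,0]'; python3 go.py .562 -.0203 .053
```

```text
time_s: 10.0
tcp_pos: [0.5615, -0.0203, 0.0724]
orientation: [-0.001, 0.788, 0.615, -0.001]
force: [0.1, 1.1, -0.1]
grip_width: 0.0854
t 10.0 tcp [ 0.5615 -0.0203  0.0724] w 0.0854 F [ 0.1  1.1 -0.1] yaw_x 75.94 tilt 0.19 q [-0.1   0.02  1.59  0.    1.54  0.15]
shift [0.0001 0.0006 0.0194]
```

```bash
python3 -m inch '[1,0,0.0005,0.01,0, 1,0,0.0005,0.0195,0, 1,0,0.0005,0.0195,0, 0.3,0,0.0005,0.0195,0]'; python3 go.py .562 -.0203 .053
python3 - <<'E'
from h import *
s=camera("side")
crop(s,240,150,110,100,7,"pics/c1.png")
E
```

```text
time_s: 10.5
tcp_pos: [0.5631, -0.0205, 0.0549]
orientation: [0.0, 0.788, 0.615, 0.0]
force: [-0.1, 0.1, 0.1]
grip_width: 0.0693
t 10.5 tcp [ 0.5631 -0.0205  0.0549] w 0.0693 F [-0.1  0.1  0.1] yaw_x 75.93 tilt 0.02 q [-0.1   0.03  1.61 -0.    1.5   0.15]
shift [-0.0001 -0.0011  0.0019]
```

View pics/c1.png

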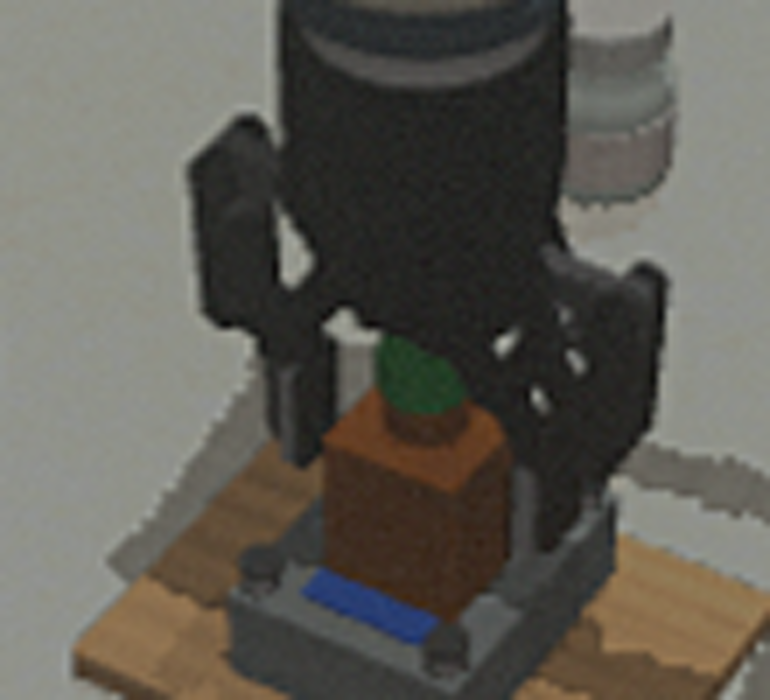

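The jaws straddle the bottle and the head is clear of the palm. Closing gently.

```bash
python3 -m inch '[0.1,0,-0.001,0,0, 0,0,-0.001,0,0, -0.1,0,-0.001,0,0, -0.2,0,-0.001,0,0, -0.2,0,-0.001,0,0]' 35; python3 go.py .562 -.0203 .053
```

```text
time_s: 11.18
tcp_pos: [0.5622, -0.0202, 0.0551]
orientation: [0.0, 0.788, 0.615, 0.0]
force: [-0.7, -1.0, 3.9]
grip_width: 0.0434
t 11.18 tcp [ 0.5622 -0.0202  0.0551] w 0.0434 F [-0.7 -1.   3.9] yaw_x 75.94 tilt 0.04 q [-0.1   0.03  1.61  0.    1.5   0.15]
shift [-0.0001 -0.0002  0.0021]
```

```bash
python3 -m inch '[-0.3,0.0015,0,0,0, -0.3,0.003,0,-0.0005,0, -0.3,0.0045,0,-0.001,0, -0.3,0.0045,0,-0.001,0]'; python3 go.py .562 -.0203 .053
python3 - <<'E'
from h import *
s=camera("side")
crop(s,240,150,110,100,7,"pics/c2.png")
E
```

```text
time_s: 11.68
tcp_pos: [0.5626, -0.0187, 0.0552]
orientation: [0.002, 0.789, 0.615, -0.002]
force: [-1.3, -9.8, 2.3]
grip_width: 0.0439
t 11.68 tcp [ 0.5626 -0.0187  0.0552] w 0.0439 F [-1.3 -9.8  2.3] yaw_x 75.85 tilt 0.3 q [-0.09  0.03  1.61 -0.01  1.51  0.16]
shift [-0.0017 -0.0002  0.0022]
```

View pics/c2.png

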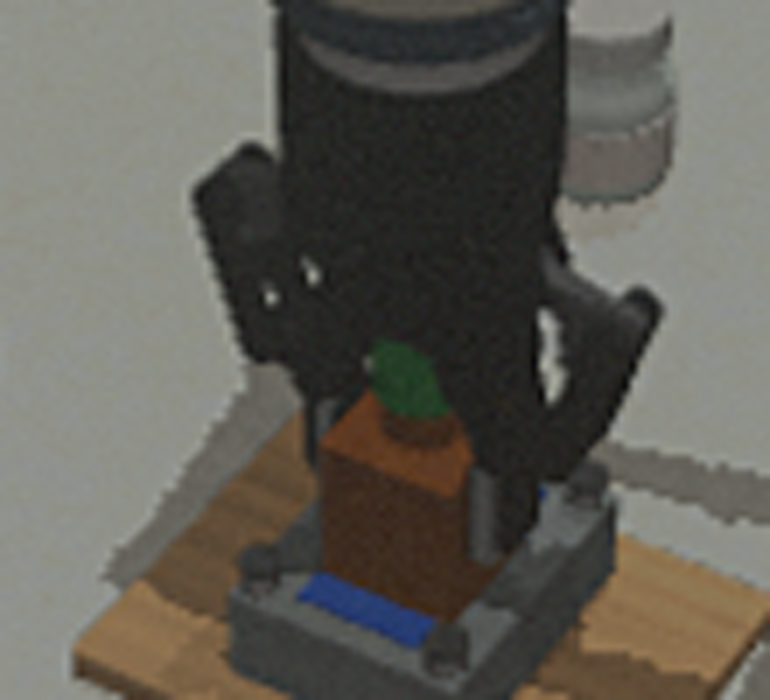

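The arm yields (3 mm shortfall at 10 N), so a larger offset is needed.

```bash
python3 -m inch '[-0.3,0.002,0,0,0, -0.3,0.004,0,-0.0005,0, -0.3,0.006,0,-0.001,0, -0.3,0.006,0,-0.001,0]'; python3 go.py .5622 -.0202 .0551
python3 - <<'E'
from h import *
s=camera("side")
crop(s,240,150,110,100,7,"pics/c3.png")
E
```

```text
time_s: 12.22
tcp_pos: [0.5634, -0.0148, 0.056]
orientation: [0.002, 0.789, 0.614, -0.004]
force: [-4.3, -15.1, 2.2]
grip_width: 0.0438
t 12.22 tcp [ 0.5634 -0.0148  0.056 ] w 0.0438 F [ -4.3 -15.1   2.2] yaw_x 75.78 tilt 0.52 q [-0.08  0.03  1.6  -0.01  1.51  0.17]
shift [-0.0055  0.0001  0.0009]
```

View pics/c3.png

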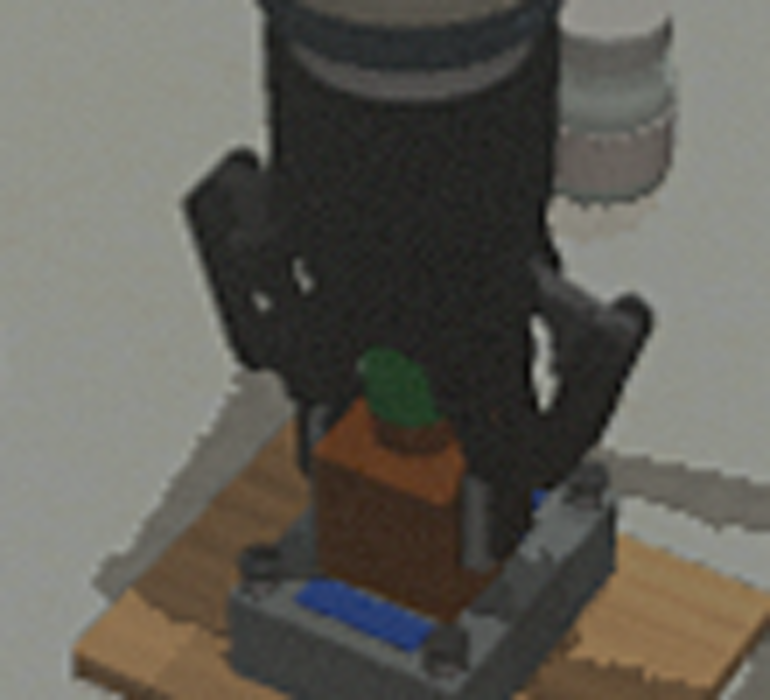

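Rocked to +y: grip point +5.5 mm, bottle tilt about 0.1 rad by the picture. Now swinging to −y with a small lift.

```bash
python3 -m inch '[-0.3,-0.005,0,-0.0005,0, -0.3,-0.01,0,-0.001,0, -0.3,-0.015,0,-0.0015,0, -0.3,-0.02,0,-0.002,0, -0.3,-0.02,0,-0.0025,0]'; python3 go.py .5622 -.0202 .0551
python3 - <<'E'
from h import *
s=camera("side")
crop(s,240,150,110,100,7,"pics/c4.png")
E
```

```text
time_s: 12.9
tcp_pos: [0.5606, -0.0253, 0.0582]
orientation: [-0.002, 0.788, 0.616, 0.003]
force: [7.1, 11.2, -6.8]
grip_width: 0.0438
t 12.9 tcp [ 0.5606 -0.0253  0.0582] w 0.0438 F [ 7.1 11.2 -6.8] yaw_x 76.08 tilt 0.46 q [-0.11  0.02  1.61  0.01  1.51  0.13]
shift [0.0053 0.0003 0.0032]
```

View pics/c4.png

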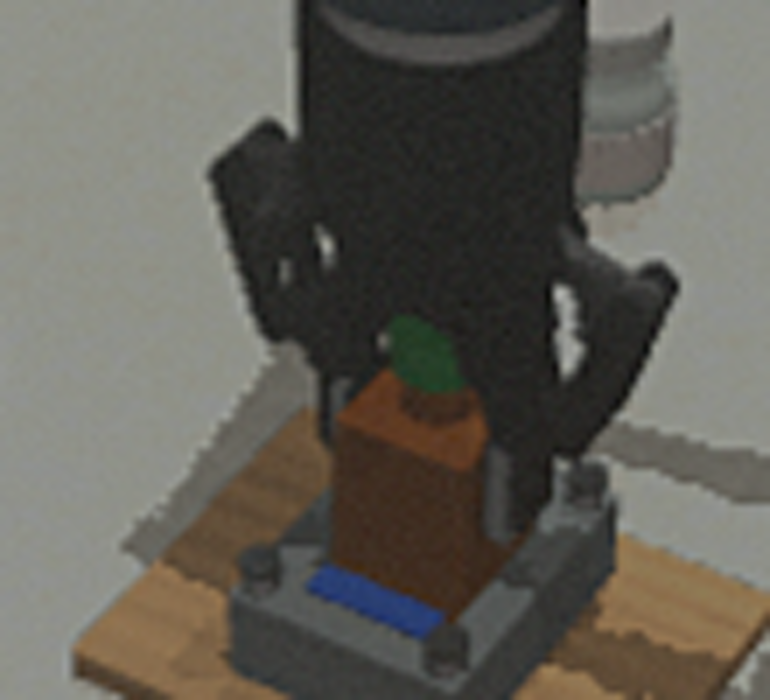

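```bash
python3 -m inch '[-0.3,0.005,0,-0.0005,0, -0.3,0.01,0,-0.001,0, -0.3,0.015,0,-0.0015,0, -0.3,0.02,0,-0.002,0, -0.3,0.02,0,-0.0025,0]'; python3 go.py .5622 -.0202 .0551
```

```text
time_s: 13.58
tcp_pos: [0.5634, -0.0138, 0.0604]
orientation: [0.002, 0.789, 0.614, -0.004]
force: [-0.2, -13.7, -6.6]
grip_width: 0.0437
t 13.57 tcp [ 0.5634 -0.0138  0.0604] w 0.0437 F [ -0.2 -13.7  -6.6] yaw_x 75.82 tilt 0.45 q [-0.08  0.03  1.6  -0.01  1.52  0.17]
shift [-0.0064  0.0004  0.0054]
```

```bash
python3 -m inch '[-0.3,-0.005,0,-0.0005,0, -0.3,-0.01,0,-0.001,0, -0.3,-0.015,0,-0.0015,0, -0.3,-0.02,0,-0.002,0, -0.3,-0.02,0,-0.0025,0]'; python3 go.py .5622 -.0202 .0551
python3 - <<'E'
from h import *
s=camera("side")
crop(s,240,150,110,100,7,"pics/c5.png")
E
```

```text
time_s: 14.2
tcp_pos: [0.5602, -0.0256, 0.0633]
orientation: [-0.003, 0.788, 0.616, 0.003]
force: [6.2, 10.0, -9.0]
grip_width: 0.0438
t 14.2 tcp [ 0.5602 -0.0256  0.0633] w 0.0438 F [ 6.2 10.  -9. ] yaw_x 76.07 tilt 0.42 q [-0.11  0.02  1.6   0.01  1.52  0.13]
shift [0.0057 0.0006 0.0082]
```

View pics/c5.png

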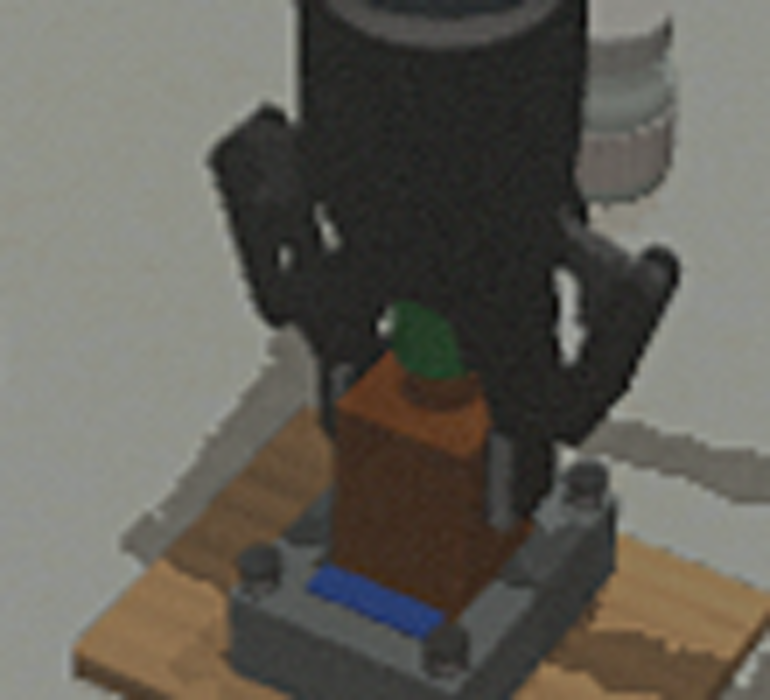

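Bottle is up about 8 mm with the gripper; the nose (370,600 in the crop) and holder have not moved. Continuing.

```bash
python3 -m inch '[-0.3,0.005,0,-0.0003,0, -0.3,0.01,0,-0.0008,0, -0.3,0.015,0,-0.0012,0, -0.3,0.02,0,-0.0018,0, -0.3,0.02,0,-0.0022,0]'; python3 go.py .5622 -.0202 .0551
```

```text
time_s: 14.88
tcp_pos: [0.5633, -0.0135, 0.0656]
orientation: [0.001, 0.789, 0.614, -0.003]
force: [-0.9, -11.1, -6.9]
grip_width: 0.0437
t 14.88 tcp [ 0.5633 -0.0135  0.0656] w 0.0437 F [ -0.9 -11.1  -6.9] yaw_x 75.81 tilt 0.43 q [-0.08  0.03  1.59 -0.01  1.53  0.17]
shift [-0.0067  0.0006  0.0105]
```

```bash
python3 -m inch '[-0.3,-0.005,0,-0.0003,0, -0.3,-0.01,0,-0.0008,0, -0.3,-0.015,0,-0.0012,0, -0.3,-0.02,0,-0.0018,0, -0.3,-0.02,0,-0.0022,0]'; python3 go.py .5622 -.0202 .0551
```

```text
time_s: 15.5
tcp_pos: [0.5601, -0.0259, 0.0684]
orientation: [-0.002, 0.788, 0.616, 0.003]
force: [4.7, 10.2, -8.3]
grip_width: 0.0436
t 15.5 tcp [ 0.5601 -0.0259  0.0684] w 0.0436 F [ 4.7 10.2 -8.3] yaw_x 76.06 tilt 0.4 q [-0.11  0.01  1.6   0.01  1.53  0.13]
shift [0.0059 0.0007 0.0133]
```

```bash
python3 -m inch '[-0.3,0.005,0,-0.0003,0, -0.3,0.01,0,-0.0008,0, -0.3,0.015,0,-0.0012,0, -0.3,0.019,0,-0.0018,0, -0.3,0.019,0,-0.0022,0]'; python3 go.py .5622 -.0202 .0551
python3 - <<'E'
from h import *
s=camera("side")
crop(s,240,150,110,100,7,"pics/c6.png")
E
```

```text
time_s: 16.12
tcp_pos: [0.563, -0.0143, 0.0704]
orientation: [0.001, 0.789, 0.614, -0.003]
force: [-1.0, -10.2, -6.0]
grip_width: 0.0436
t 16.12 tcp [ 0.563  -0.0143  0.0704] w 0.0436 F [ -1.  -10.2  -6. ] yaw_x 75.82 tilt 0.41 q [-0.08  0.02  1.59 -0.01  1.53  0.17]
shift [-0.0059  0.0007  0.0154]
```

View pics/c6.png

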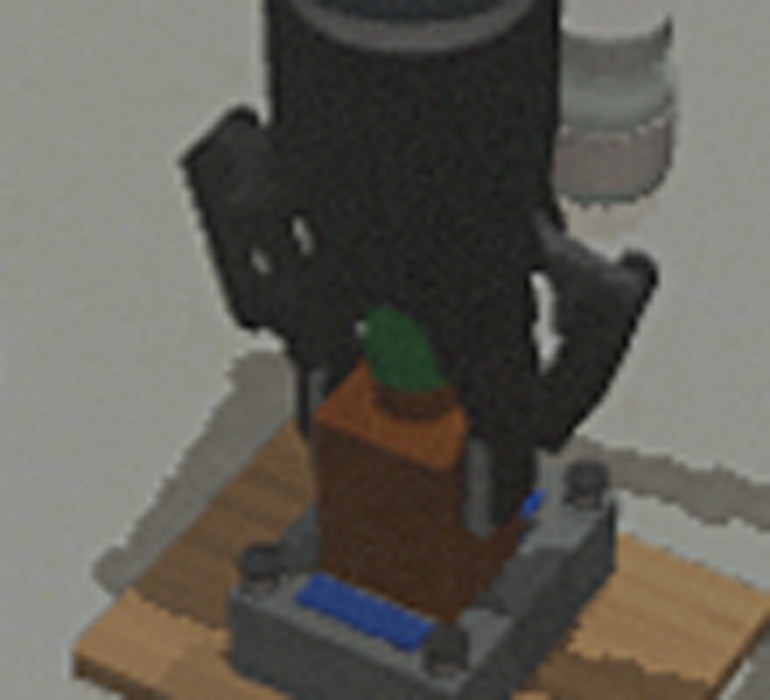

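```bash
python3 -m inch '[-0.3,-0.005,0,-0.0003,0, -0.3,-0.01,0,-0.0008,0, -0.3,-0.015,0,-0.0012,0, -0.3,-0.019,0,-0.0018,0, -0.3,-0.019,0,-0.0022,0]'; python3 go.py .5622 -.0202 .0551
```

```text
time_s: 16.8
tcp_pos: [0.5602, -0.0272, 0.0742]
orientation: [-0.001, 0.788, 0.616, 0.002]
force: [1.0, 5.9, -2.8]
grip_width: 0.0437
t 16.8 tcp [ 0.5602 -0.0272  0.0742] w 0.0437 F [ 1.   5.9 -2.8] yaw_x 76.01 tilt 0.27 q [-0.11  0.01  1.59  0.    1.54  0.13]
shift [0.0072 0.0003 0.0192]
```

```bash
python3 -m inch '[-0.3,0.005,0,-0.0003,0, -0.3,0.01,0,-0.0008,0, -0.3,0.014,0,-0.0012,0, -0.3,0.017,0,-0.0018,0, -0.3,0.017,0,-0.0022,0]'; python3 go.py .5622 -.0202 .0551
python3 - <<'E'
from h import *
s=camera("side")
crop(s,240,150,110,100,7,"pics/c7.png")
E
```

```text
time_s: 17.42
tcp_pos: [0.5638, -0.0155, 0.0764]
orientation: [0.002, 0.789, 0.615, -0.001]
force: [-1.9, -7.3, -1.1]
grip_width: 0.0434
t 17.43 tcp [ 0.5638 -0.0155  0.0764] w 0.0434 F [-1.9 -7.3 -1.1] yaw_x 75.85 tilt 0.3 q [-0.08  0.02  1.58 -0.01  1.54  0.16]
shift [-0.0048 -0.0005  0.0213]
```

View pics/c7.png

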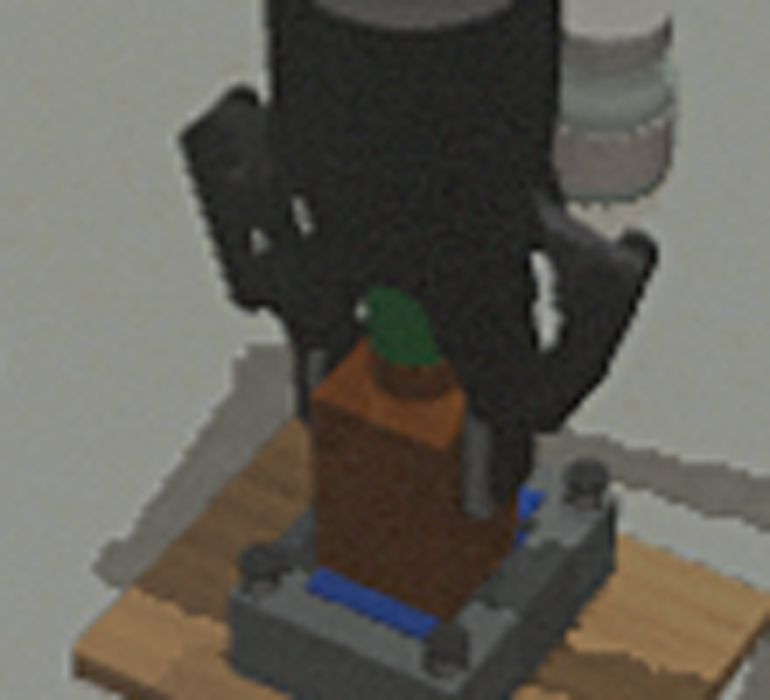

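Past the noses (the pull has fallen to the bottle's weight). Centring to straighten, then lifting gently.

```bash
python3 -m inch '[-0.3,-0.003,0,0,0, -0.3,-0.006,0,-0.0005,0, -0.3,-0.0075,0,-0.001,0, -0.3,-0.0075,0,-0.002,0]'; python3 go.py .5622 -.0202 .0551
python3 - <<'E'
from h import *
s=camera("side")
crop(s,240,150,110,100,7,"pics/c8.png")
E
```

```text
time_s: 17.98
tcp_pos: [0.5617, -0.0202, 0.0768]
orientation: [-0.0, 0.788, 0.615, -0.0]
force: [-1.0, 0.6, -3.0]
grip_width: 0.0436
t 17.98 tcp [ 0.5617 -0.0202  0.0768] w 0.0436 F [-1.   0.6 -3. ] yaw_x 75.93 tilt 0.04 q [-0.1   0.02  1.58 -0.    1.54  0.15]
shift [0.0002 0.0004 0.0217]
```

View pics/c8.png

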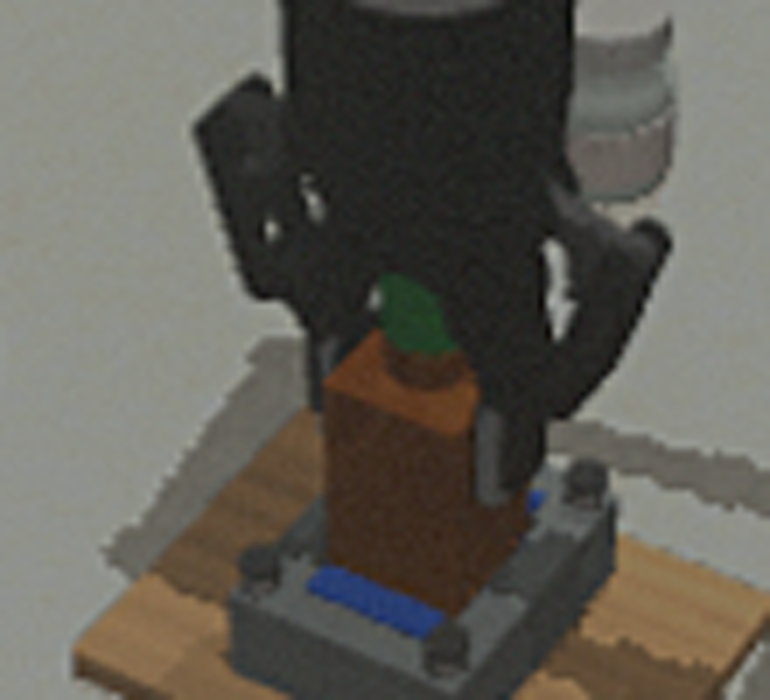

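```bash
python3 -m inch '[-0.3,0,0,-0.003,0, -0.3,0,0,-0.006,0, -0.3,0,0,-0.009,0, -0.3,0,0,-0.012,0, -0.3,0,0,-0.014,0]'; python3 go.py .5622 -.0202 .0551;  python3 -m inch '[-0.3,0,0,-0.003,0, -0.3,0,0,-0.006,0, -0.3,0,0,-0.009,0, -0.3,0,0,-0.009,0, -0.3,0,0,-0.009,0]'; python3 go.py .5622 -.0202 .0551
python3 - <<'E'
from h import *
s=camera("side");t=camera("top");cv2.imwrite("pics/d1t.png",t);cv2.imwrite("pics/d1s.png",s)
crop(s,240,150,110,100,7,"pics/d1.png")
E
```

```text
time_s: 18.65
tcp_pos: [0.5621, -0.0203, 0.0914]
orientation: [0.0, 0.788, 0.615, 0.0]
force: [-0.4, -0.1, -4.0]
grip_width: 0.0437
t 18.65 tcp [ 0.5621 -0.0203  0.0914] w 0.0437 F [-0.4 -0.1 -4. ] yaw_x 75.93 tilt 0.02 q [-0.1   0.01  1.56  0.    1.57  0.15]
shift [0.0001 0.0001 0.0363]
time_s: 19.27
tcp_pos: [0.5619, -0.0203, 0.1]
orientation: [-0.0, 0.788, 0.615, -0.0]
force: [-0.5, 0.4, -2.7]
grip_width: 0.0434
t 19.27 tcp [ 0.5619 -0.0203  0.1   ] w 0.0434 F [-0.5  0.4 -2.7] yaw_x 75.93 tilt 0.01 q [-0.1   0.    1.55 -0.    1.58  0.15]
shift [0.0001 0.0002 0.0449]
```

View pics/d1.png

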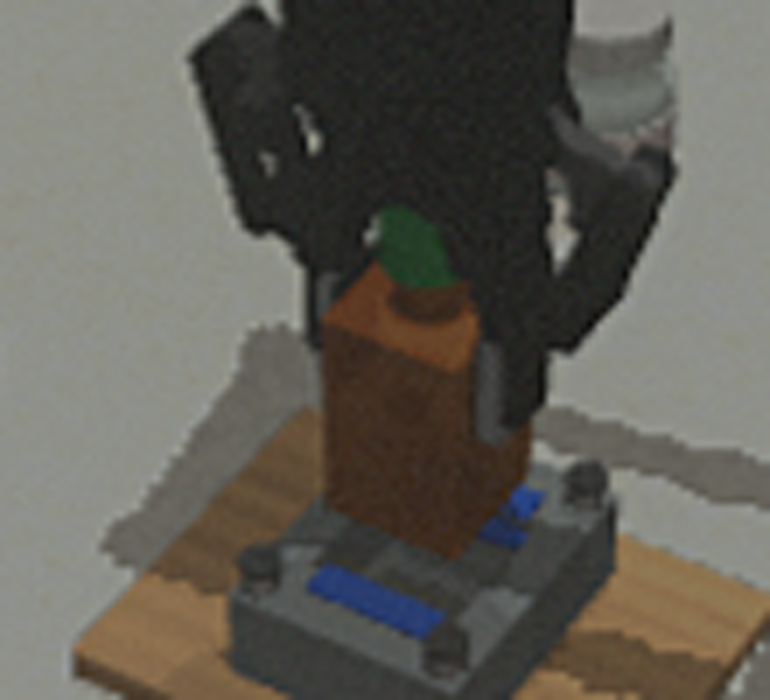

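View pics/d1t.png

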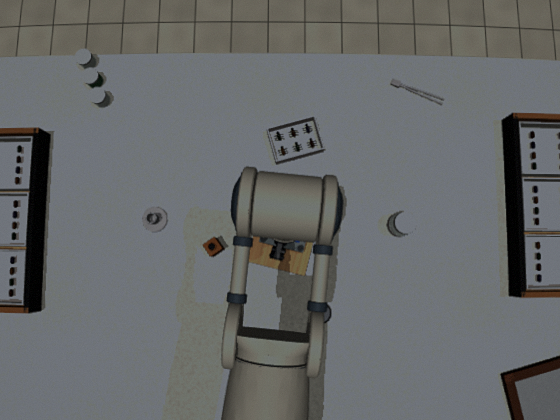

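```bash
python3 - <<'E'
from h import *
y=np.radians(-13.9);ax=R.from_euler('z',y).as_matrix()
obs={(-.022,.022):((465,372),(460,558)),(.022,.022):((325,318),(327,505))}
for h in(.040,.043,.045):
  for t in(-.1,0,.1):
    M=ax@R.from_euler('x',-t).as_matrix();c=np.array([.5617,-.0205,.02+h])
    r=[]
    for k in obs:
        for z in(.072,0): r.append(((np.array(proj("side",c+M@[*k,z]))-[240,150]+.5)*7).round(0).tolist())
    print(h,t,r)
print(obs)
E
```

```text
0.04 -0.1 [[473.0, 361.0], [457.0, 569.0], [334.0, 306.0], [325.0, 513.0]]
0.04 0 [[458.0, 381.0], [456.0, 575.0], [320.0, 326.0], [325.0, 519.0]]
0.04 0.1 [[445.0, 403.0], [456.0, 580.0], [306.0, 348.0], [325.0, 524.0]]
0.043 -0.1 [[473.0, 352.0], [457.0, 561.0], [334.0, 298.0], [325.0, 506.0]]
0.043 0 [[459.0, 373.0], [456.0, 567.0], [320.0, 318.0], [325.0, 511.0]]
0.043 0.1 [[445.0, 395.0], [456.0, 573.0], [306.0, 339.0], [325.0, 517.0]]
0.045 -0.1 [[473.0, 347.0], [457.0, 556.0], [334.0, 292.0], [325.0, 500.0]]
0.045 0 [[459.0, 367.0], [456.0, 562.0], [319.0, 312.0], [324.0, 506.0]]
0.045 0.1 [[445.0, 389.0], [457.0, 568.0], [305.0, 334.0], [325.0, 512.0]]
{(-0.022, 0.022): ((465, 372), (460, 558)), (0.022, 0.022): ((325, 318), (327, 505))}
```

Upright within about 0.04 rad, underside about 44 mm above the socket floor, bystanders where they were. One settling step, then handing in.

```bash
python3 -m inch '[-0.3,0,0,0,0, -0.3,0,0,0,0]'; python3 -c "
from workcell import *
print(hand_in())"
```

```text
time_s: 19.62
tcp_pos: [0.5619, -0.0202, 0.1]
orientation: [-0.0, 0.788, 0.615, -0.0]
force: [-1.0, -0.2, -4.1]
grip_width: 0.0434
the job is handed in; nothing more can be done
None
```

I put the green stopper into the neck of the large bottle and let go. I then gripped the bottle by its x faces and rocked it nine swings, about ±5 to 7 mm at the grip (roughly 0.1 rad each way), gaining 2 to 3 mm on most swings. I lifted it clear and handed in at about 19.6 s, still holding it; the hand-in reports no verdict.

**Last checks:**
- **Bottle:** it is steady in the fingers (43.4 mm opening, only its weight on the wrist). Its underside is about 44 mm above the socket floor, and it is upright within about 0.04 rad by its edges in the side view.
- **Stopper:** it was seen fully seated after I let go, and it was still in the neck in the last side picture, partly hidden behind a finger.
- **Holder:** it looked unmoved in every picture. The vertical pull read 9 N at most, below the 14 N that holds it down.
- **Bystanders:** the tray and jar are where they were. The lens was mostly hidden under the arm in the last top picture, so I could not fully check it, but the gripper never went near it.

**Disagreements:**
- The side camera sat about 2 to 4 mm off the top one, which I worked around with relative measurements.
- The arm gave about 3 mm sideways under load, so the first rocks needed larger commanded shifts.

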